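# Fold a packed carton shut for taping

## Robot

A 7-joint arm with a two-finger parallel gripper is mounted at the origin on the work surface. World frame = base frame: x ahead of the robot, y to its left, z up, the work surface at z = 0. Lengths are in m, angles in rad, forces in N, time in s.
With the tool pointing down it reaches from about 0.425 to 0.925 m from the base axis. Payload 6.8 kg.
Tool frame: the origin (TCP) lies at the very end of the fingers, on their centre line; the grasp point (between the pads) lies 19 mm behind it; z points along the fingers, y is the direction in which the jaws open and shut (so a half turn about z gives the same grasp; the last joint's range is limited). The gripper opens to 85 mm and grips with 20 to 120 N. Pads are 22 mm wide; open, the fingers measure 114 mm over their backs; the gripper's body (76 mm by 85 mm) begins 54 mm behind the grasp point. The pads swing forward as they close: fully open they stand 13 mm farther back than shut.
Start: joints at [1.133, 0.477, 0.022, 1.555, -0.011, 1.109, -0.083], TCP at [0.219, -0.639, 0.231] pointing down, gripper open.
Joint ranges: [-2.96, 2.96], [-0.34, 2.1], [-1.41, 1.46], [0.24, 2.44], [-1.37, 4.51], [0.17, 1.92], [-2.96, 2.96]. Speed limits (rad/s): [2.39, 2.39, 3.14, 3.14, 3.14, 3.14, 3.14].

## Interface

Orientations are given as a unit quaternion [w, x, y, z].
In Python, from station import * gives the robot as it stands. The module is installed in compiled form; this text tells all that it offers.
- The arm moves only by the tool servo_tool, never from a script. Its argument "targets" is a list that holds one entry, the list of rows, each a list of 7 numbers: the turn, a rotation vector about the tool's x, y, z in rad, then the shift along the tool's x, y, z in cm, then the finger opening in cm, from 0 to 8.54. In form: [[[wx, wy, wz, x, y, z, jaw], ...]]. A call has 1 to 12 rows; each row is the pose to reach, as a shift and turn from the pose commanded when the call began, along the tool's axes at that moment; what a row does not reach only later rows make up. A row lasts 1/10 s, in which the tool goes at most 50 mm and 8.59 degrees, less where a joint would pass 70% of its speed; a pose out of reach is approached as far as the arm can. A call with a gripper value outside its range is refused whole. The fingers move at their own pace and stop on an object; the grip force is fixed at half the most. Time passes only in rows, so rows that repeat a pose let the fingers close. It gives the time, the measured TCP pose, the force and the opening at its end, in the units of the state.
- sense(): the state, without advancing time (a new reading comes with each control period).
- get_image(name): name is "scene" or "top" or "wrist"; returns the picture (384x512x3 uint8, blue, green, red); there is no depth.
- camera_info(name): a dict with "fx", "fy", "cx", "cy" (pixels), "xyz" and "attitude" of the camera in the world. Camera axes: x right, y down, z forward; pixel columns grow to the right and rows downward; lengths in m; the calibration is good to about 2 mm. A picture is of the moment at which its call begins: read the wrist's pose just before it. camera_info takes no time and is no camera call; for the wrist camera it gives the pose at the moment of the call.
- hand_in(): hands the job in, once; it reports no verdict.
The state is a dict: "time": time; "qpos": joint angles; "joint_velocities": joint speeds; "tau": joint torques, N m; "tool_pos": TCP position; "eef_rot": TCP orientation; "contact_force": force on the tool from outside, world axes, zero at the start; "moment": the same for the moment, N m; "grip_width": finger opening in m.
Only numpy, scipy, OpenCV 4.12 (cv2) and the standard library are available. Lean on these libraries where they do the work, as an engineer would, in place of code of your own. Each camera call takes 0.05 s, during which the arm holds its last target.

## Task

The parts are packed: close the open carton ready for taping, pushing its flaps with the fingertips. Push both short end flaps in and down first, then both long side flaps down over them, so that all four lie flat, and move clear. Push gently: do not pinch, crush, lift or shove the carton, leave the goods in it, and leave the other things on the bench alone.

Things in the scene. Friction and masses are not known exactly. Their poses are not given: they have to be found in the camera images.
- carton: open carton of brown board, loose on the bench: 160 mm along its x, 240 mm along its y, 4 mm walls. Origin: centre of its underside. Its x points roughly away from the robot, its y roughly to the robot's left. The short end walls (at y = +-120 mm) are 100 mm high, the long side walls (at x = +-80 mm) 104 mm. With its goods it weighs about 2 kg; a shove over about 8 N slides it.
- end_flap_left (a joint): short end flap at the carton's +y end: 144 mm wide, 77.5 mm from crease to free edge, 4 mm thick; middle of its level crease at (0, +118, 100) mm in the carton's frame. 0 = folded in, flat (its top then 4 mm above the crease), 1.57 = upright, more = leaning outward. About 1 N at the edge turns it; it stays where it is left, with no spring-back, and gives down to -0.25.
- end_flap_left_edge (a point): middle of the free edge of joint end_flap_left, half-way through the board. Fingertips 10 to 30 mm below this edge turn the flap easily; pushed much lower, the rising edge can ride up under the gripper.
- end_flap_right (a joint): short end flap at the carton's -y end: 144 mm wide, 77.5 mm from crease to free edge, 4 mm thick; middle of its level crease at (0, -118, 100) mm in the carton's frame. 0 = folded in, flat (its top then 4 mm above the crease), 1.57 = upright, more = leaning outward. About 1 N at the edge turns it; it stays where it is left, with no spring-back, and gives down to -0.25.
- end_flap_right_edge (a point): middle of the free edge of joint end_flap_right, half-way through the board. Fingertips 10 to 30 mm below this edge turn the flap easily; pushed much lower, the rising edge can ride up under the gripper.
- side_flap_near (a joint): long side flap on the carton's -x side, nearest the robot: 238 mm wide, 77.5 mm from crease to free edge, 4 mm thick; middle of its level crease at (-78, 0, 104) mm in the carton's frame. 0 = folded in, flat (its top then 4 mm above the crease), 1.57 = upright, more = leaning outward. About 1 N at the edge turns it; it stays where it is left, with no spring-back, and gives down to -0.15.
- side_flap_near_edge (a point): middle of the free edge of joint side_flap_near, half-way through the board. Fingertips 10 to 30 mm below this edge turn the flap easily; pushed much lower, the rising edge can ride up under the gripper.
- side_flap_far (a joint): long side flap on the carton's +x side, away from the robot: 238 mm wide, 77.5 mm from crease to free edge, 4 mm thick; middle of its level crease at (+78, 0, 104) mm in the carton's frame. 0 = folded in, flat (its top then 4 mm above the crease), 1.57 = upright, more = leaning outward. About 1 N at the edge turns it; it stays where it is left, with no spring-back, and gives down to -0.15.
- side_flap_far_edge (a point): middle of the free edge of joint side_flap_far, half-way through the board. Fingertips 10 to 30 mm below this edge turn the flap easily; pushed much lower, the rising edge can ride up under the gripper.
- pad_box_mid (a point): goods packed in the carton: flat box of brake pads, 138 x 88 x 68 mm; this point is its centre. It stands on the carton's 4 mm floor, below the rim, and stays inside.
- plug_box_mid (a point): goods packed in the carton: narrow box of spark plugs, 52 x 92 x 62 mm; this point is its centre. It stands on the carton's 4 mm floor, below the rim, and stays inside.
- packed_filter_mid (a point): goods packed in the carton: white oil filter, 74 mm across, 70 mm tall; this point is its centre. It stands on the carton's 4 mm floor, below the rim, and stays inside.
- filter_mid (a point): bystander on the bench: a spare spin-on oil filter, grey can 68 mm across, 75 mm tall, standing; origin: centre of the can, 37 mm up. To be left alone.
- bearing: bystander on the bench: a ball bearing lying flat, 72 mm across, 20 mm thick; origin: centre of its underside. To be left alone.
- spare_box_mid (a point): bystander on the bench: a small closed parts box, 75 x 58 x 55 mm; origin: centre of the box, half-way up. To be left alone.
- tape_roll: bystander on the bench: a roll of brown packing tape lying flat, 110 mm across, 48 mm tall, open in the middle; origin: centre of its underside. To be left alone.
- marker: bystander on the bench: a marker pen lying down, 132 mm long, 16 mm thick; origin: centre of its underside. To be left alone.
- tape_gun: bystander on the bench: a hand-held tape dispenser lying on its side, about 220 x 180 mm, 58 mm tall; origin: centre of its underside. To be left alone.

How it is judged:
By the outcome, as a careful person would: the job done as asked, in the order asked, and still so for the second after the job is handed in, with the robot touching nothing.
It also fails if it takes over 61 s, if anything falls off the work surface, if the arm or the gripper's body presses on something with over 40 N, if the wrist force passes 120 N, or if a joint passes its speed limit or range.

## Working session

There is one attempt and no reset: what is moved stays moved. The work goes in short steps, Python scripts to look and compute and a tool call to move; the robot and the scene stay as the last step left them, time stands still between calls to the robot, and variables do not carry over. Pictures are saved under pics/ and viewed, and the job is handed in when it is done.

Besides the shell and the picture viewer there is one more tool, called after "Emit:" by a JSON object that holds its "op" and its "data", one argument or row to a line. servo_tool: Moves the arm, as the interface text tells. Its arguments: {"type":"object","properties":{"targets":{"type":"array"}},"required":["targets"]}

```bash
mkdir -p pics
python3 - <<'E'
from station import *
import cv2
s=sense(); print({k:(np.round(v,3) if 0 else v) for k,v in s.items()}) if 0 else print(s)
for n in ("scene","top"):
    print(n,camera_info(n)); cv2.imwrite(f"pics/{n}0.png",get_image(n))
print(camera_info("wrist"))
E
```

```text
{'time': 0.0, 'qpos': array([ 1.13291946,  0.47781564,  0.02233395,  1.55644087, -0.01148018,
        1.1092699 , -0.08307905]), 'joint_velocities': array([ 4.90590137e-04,  2.12699539e-05, -1.69006484e-03, -9.86648386e-04,
       -3.50836391e-04, -1.00097618e-04, -3.41628042e-05]), 'tau': array([-9.42282968e-04, -5.96451795e+01,  1.60725430e+00, -2.81193370e+01,
        1.22981763e-02,  9.34686977e-03,  2.76039458e-05]), 'tool_pos': array([ 0.21838429, -0.63808565,  0.23031964]), 'eef_rot': array([-8.75211701e-04,  9.86431624e-01,  1.64170141e-01, -2.21416491e-04]), 'contact_force': array([-1.09501171,  0.11869622,  0.26621735]), 'moment': array([-3.69184765e-06, -1.11730126e-02,  3.48651632e-02]), 'grip_width': 0.08539901781094944}
scene {'fx': 477.81805743427935, 'fy': 477.81805743427935, 'cx': 256.41573343347517, 'cy': 190.57930079752103, 'xyz': array([ 1.6861378 , -0.09705535,  1.31138558]), 'attitude': array([-0.26689622,  0.68524698,  0.63231141, -0.24369092])}
top {'fx': 366.3988591209165, 'fy': 366.3988591209165, 'cx': 245.08996680956488, 'cy': 187.99447376393252, 'xyz': array([0.42095601, 0.00815634, 1.11443289]), 'attitude': array([-0.04740477,  0.70660443, -0.7045122 ,  0.04610353])}
{'fx': 300.3609572634782, 'fy': 300.3609572634782, 'cx': 251.96124973244548, 'cy': 187.6720164843664, 'xyz': array([ 0.27977653, -0.61705053,  0.37276047]), 'attitude': array([ 0.1055924 ,  0.8067286 , -0.57639823, -0.07618593])}
```

View pics/scene0.png

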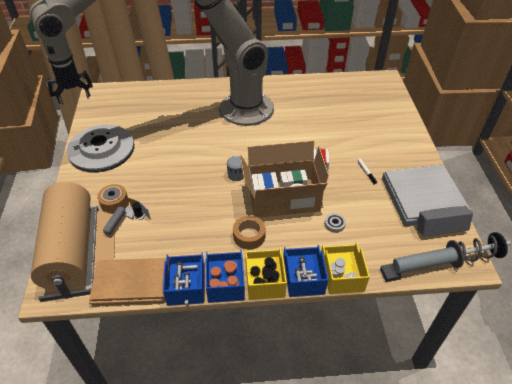

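View pics/top0.png

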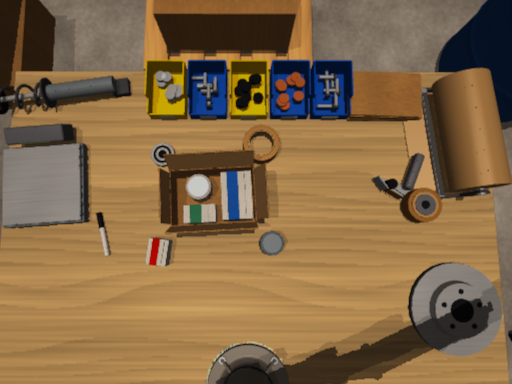

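Run:
```python
import cv2
a=cv2.imread("pics/top0.png")[130:275,135:300]; cv2.imwrite("pics/topz.png",cv2.resize(a,None,fx=4,fy=4,interpolation=cv2.INTER_CUBIC))
a=cv2.imread("pics/scene0.png")[130:255,215:390]; cv2.imwrite("pics/scenez.png",cv2.resize(a,None,fx=4,fy=4,interpolation=cv2.INTER_CUBIC))
```

```text
(no output)
```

View pics/topz.png

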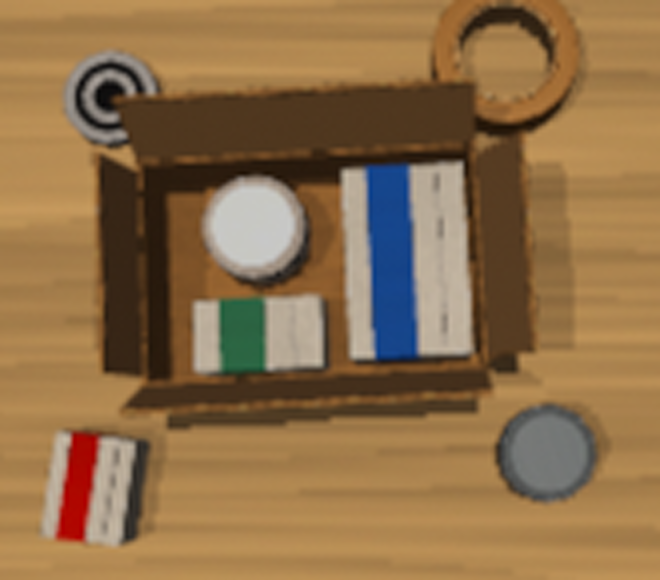

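View pics/scenez.png

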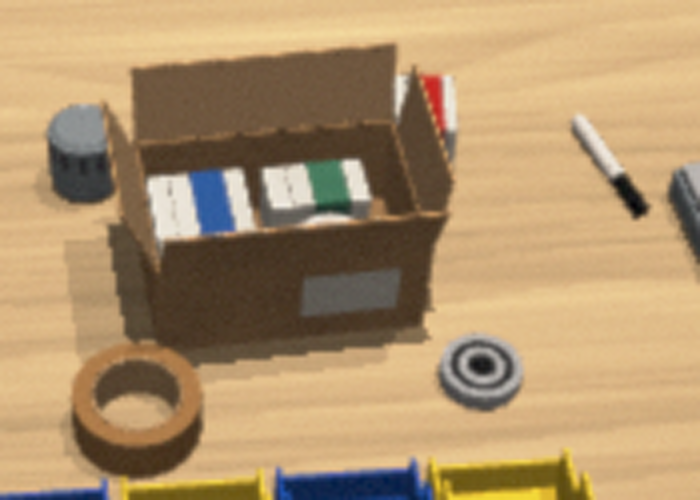

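```bash
cat > h.py <<'E'
from station import *
import numpy as np, cv2
from scipy.spatial.transform import Rotation as R
def ray(n,uv,info=None):
    c=info or camera_info(n); q=c["attitude"]; r=R.from_quat([q[1],q[2],q[3],q[0]])
    uv=np.atleast_2d(uv); d=np.c_[(uv[:,0]-c["cx"])/c["fx"],(uv[:,1]-c["cy"])/c["fy"],np.ones(len(uv))]
    return c["xyz"],r.apply(d)
def plane(n,uv,z,info=None):
    o,d=ray(n,uv,info); return o+d*((z-o[2])/d[:,2])[:,None]
def tri(uv1,uv2,n1="top",n2="scene"):
    o1,d1=ray(n1,uv1);o2,d2=ray(n2,uv2); out=[]
    for a,b in zip(d1,d2):
        A=np.c_[a,-b]; t=np.linalg.lstsq(A,o2-o1,rcond=None)[0]
        out.append(np.r_[(o1+a*t[0]+o2+b*t[1])/2,np.linalg.norm(o1+a*t[0]-o2-b*t[1])])
    return np.array(out)
tz=lambda p:np.array(p)/4.+[135,130]
sz=lambda p:np.array(p)/4.+[215,130]
E
python3 - <<'E'
from h import *
np.set_printoptions(precision=4,suppress=True)
P=plane("top",tz([[140,168],[472,150],[488,370],[140,380]]),0.104); print("rim FL FR NR NL\n",P)
for i in range(4): print(np.linalg.norm(P[i]-P[(i+1)%4]))
# free edge corners: farL farR, nearL nearR, leftFar leftNear, rightFar rightNear
t=tz([[118,98],[475,85],[122,408],[490,388],[100,155],[103,372],[520,142],[535,350]])
s=sz([[447,213],[158,270],[396,45],[133,68],[452,178],[414,68],[157,268],[105,105]])
print(tri(t,s))
E
```

```text
rim FL FR NR NL
 [[ 0.6     0.2206  0.104 ]
 [ 0.6135 -0.0118  0.104 ]
 [ 0.4599 -0.0228  0.104 ]
 [ 0.4524  0.2161  0.104 ]]
0.23271771705471542
0.1539533301670969
0.23902357349905562
0.1477396197500394
[[ 0.635   0.2235  0.1706  0.002 ]
 [ 0.6515 -0.0138  0.1399  0.0014]
 [ 0.4324  0.2138  0.1746  0.0026]
 [ 0.4458 -0.021   0.1762  0.0016]
 [ 0.5967  0.2342  0.1716  0.0028]
 [ 0.4555  0.2276  0.1672  0.001 ]
 [ 0.6199 -0.029   0.1094  0.0324]
 [ 0.4711 -0.0492  0.1579  0.0051]]
```

Run:
```python
from h import *
np.set_printoptions(precision=4,suppress=True)
B=plane("scene",sz([[163,344],[420,316]]),0.0)
print(B)
t=tz([[475,85],[520,142]])
s=sz([[161,240],[157,268]])
print(tri(t,s))
a=cv2.imread("pics/scene0.png")[135:225,230:340]; cv2.imwrite("pics/scenez2.png",cv2.resize(a,None,fx=7,fy=6.5,interpolation=cv2.INTER_CUBIC))
```

```text
[[ 0.6155 -0.0071  0.    ]
 [ 0.6013  0.2255  0.    ]]
[[ 0.6447 -0.012   0.1688  0.0009]
 [ 0.6199 -0.029   0.1094  0.0324]]
```

View pics/scenez2.png

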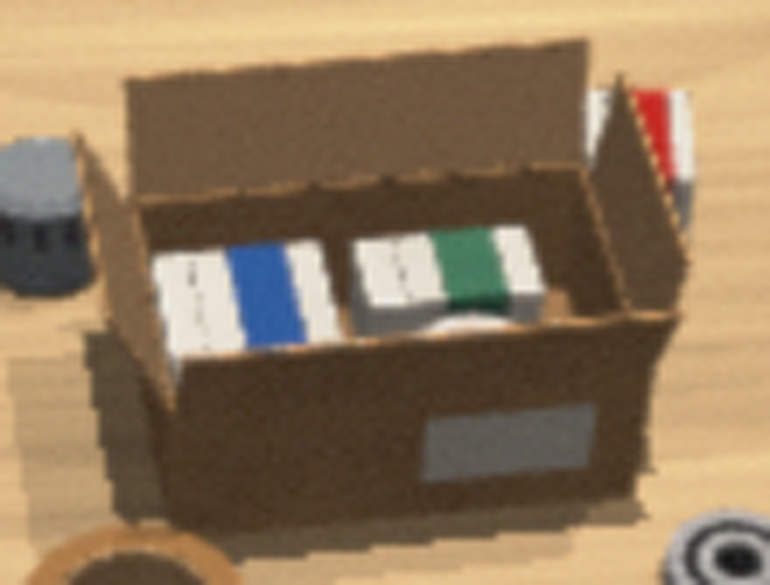

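Run:
```python
from h import *
np.set_printoptions(precision=4,suppress=True)
s2=lambda p:np.array(p)/np.array([7,6.5])+[230,135]
# order farL farR nearL nearR leftFar leftNear rightFar rightNear
t=tz([[118,98],[475,85],[122,408],[490,388],[100,155],[103,372],[520,142],[535,350]])
s=s2([[682,316],[182,360],[588,40],[126,78],[688,262],[620,78],[110,320],[75,135]])
T=tri(t,s);print(T)
yaws=[np.arctan2(-(T[0]-T[1])[0],(T[0]-T[1])[1]),np.arctan2(-(T[2]-T[3])[0],(T[2]-T[3])[1]),np.arctan2((T[4]-T[5])[1],(T[4]-T[5])[0]),np.arctan2((T[6]-T[7])[1],(T[6]-T[7])[0])]
print(np.array(yaws)); 
y=0.06
B=np.array([[0.6155,-.0071],[0.6013,.2255]])
c,s_=np.cos(y),np.sin(y);Rm=np.array([[c,-s_],[s_,c]])
# centre estimates
print("from bottom edge", B[0]-Rm@[.08,-.12], B[1]-Rm@[.08,.12])
P=plane("top",tz([[140,168],[472,150],[488,370],[140,380]]),0.104)[:,:2]; print("rim", P.mean(0))
C=(B[0]-Rm@[.08,-.12]+B[1]-Rm@[.08,.12])/2
print((T[:,:2]-C)@Rm)
```

```text
[[ 0.6355  0.2249  0.169   0.004 ]
 [ 0.6452 -0.0108  0.1674  0.0034]
 [ 0.4324  0.2138  0.1751  0.0027]
 [ 0.4457 -0.0215  0.1762  0.0008]
 [ 0.5974  0.2352  0.1682  0.0032]
 [ 0.4555  0.2278  0.1672  0.0013]
 [ 0.6084 -0.0413  0.16    0.0023]
 [ 0.4709 -0.0501  0.16    0.0031]]
[0.0412 0.0565 0.0526 0.0637]
from bottom edge [0.5284 0.1079] [0.5286 0.1009]
rim [0.5314 0.1005]
[[ 0.114   0.1138]
 [ 0.1095 -0.122 ]
 [-0.0894  0.1149]
 [-0.0902 -0.1207]
 [ 0.0765  0.1265]
 [-0.0655  0.1275]
 [ 0.0709 -0.1502]
 [-0.0668 -0.1508]]
```

```bash
cat >> h.py <<'E'
C=np.array([.531,.1005,0]); YAW=.055
RC=R.from_euler('z',YAW)
RT0=RC*R.from_quat([1,0,0,0])   # tool x = carton x, tool y=-carton y, z down
def where():
    s=sense(); q=s["eef_rot"]; r=R.from_quat([q[1],q[2],q[3],q[0]])
    print("t %.2f"%s["time"],"local",np.round(RC.inv().apply(s["tool_pos"]-C)*1000,1),"turn",np.round((r.inv()*RT0).as_rotvec(),3),"F",np.round(RC.inv().apply(s["contact_force"]),2),"w %.4f"%s["grip_width"])
    return s["tool_pos"],r
def to(*pts,tilt=None):
    """pts: local mm; prints shifts in tool axes, cm"""
    p,r=where()
    for q in pts:
        g=C+RC.apply(np.array(q)/1000.)
        print(q,"->",np.round(r.inv().apply(g-p)*100,2))
np.set_printoptions(precision=4,suppress=True)
E
python3 -c "
from h import *
to((0,-200,230),(0,-200,180))"
```

```text
t 0.10 local [-352.7 -720.3  230.4] turn [-0.002  0.     0.275] F [ 0.09 -0.59  0.15] w 0.0853
(0, -200, 230) -> [ 48.07 -40.51   0.1 ]
(0, -200, 180) -> [ 48.07 -40.5    5.1 ]
```

Emit:
{"op": "servo_tool", "data": {
  "targets": [
    [[0, 0, 0.05, 3, -2.5, 0, 4], [0, 0, 0.12, 6.5, -5.5, 0, 0], [0, 0, 0.19, 10, -8.5, 0, 0], [0, 0, 0.25, 13.5, -11.5, 0, 0], [0, 0, 0.275, 17, -14.5, 0, 0], [0, 0, 0.275, 20.5, -17.5, 0, 0], [0, 0, 0.275, 24, -20.5, 0, 0], [0, 0, 0.275, 27.5, -23.5, 0, 0], [0, 0, 0.275, 31, -26.5, 0, 0], [0, 0, 0.275, 34.5, -29.5, 0, 0], [0, 0, 0.275, 38, -32.5, 0, 0], [0, 0, 0.275, 41, -35, 0, 0]]
  ]
}}

```text
time: 1.3
tool_pos: [0.4939, -0.1721, 0.2312]
eef_rot: [-0.0, 1.0, 0.028, -0.0]
contact_force: [0.7, -0.3, 0.2]
grip_width: -0.0003
```

```bash
python3 -c "
from h import *
to((0,-200,180),(0,-190,150))"
```

```text
t 1.30 local [ -52.  -270.2  231.2] turn [-0.     0.     0.001] F [ 0.71 -0.34  0.2 ] w -0.0003
(0, -200, 180) -> [ 5.21 -7.01  5.12]
(0, -190, 150) -> [ 5.21 -8.01  8.12]
```

Emit:
{"op": "servo_tool", "data": {
  "targets": [
    [[0, 0, 0, 2, -2, 1, 0], [0, 0, 0, 4, -4, 3, 0], [0, 0, 0, 5.2, -5, 5, 0], [0, 0, 0, 5.2, -6, 7, 0], [0, 0, 0, 5.2, -7, 8.5, 0], [0, 0, 0, 5.2, -8, 8.5, 0], [0, 0, 0, 5.2, -8.3, 8.5, 0], [0, 0, 0, 5.2, -8.5, 8.5, 0], [0, 0, 0, 5.2, -8.5, 8.5, 0]]
  ]
}}

```text
time: 2.2
tool_pos: [0.5411, -0.0872, 0.1473]
eef_rot: [0.0, 1.0, 0.027, 0.001]
contact_force: [0.6, 0.8, 0.5]
grip_width: -0.0003
```

```bash
python3 -c "
from h import *
to((0,-160,147))
for n in('top','scene'): cv2.imwrite('pics/%s1.png'%n,get_image(n))
a=cv2.imread('pics/scene1.png')[110:255,215:390]; b=cv2.imread('pics/top1.png')[130:275,135:300]
cv2.imwrite('pics/m1.png',np.hstack([cv2.resize(a,(400,330)),cv2.resize(b,(380,330))]))
"
```

```text
t 2.20 local [  -0.3 -188.   147.3] turn [ 0.    -0.002 -0.   ] F [0.64 0.78 0.45] w -0.0003
(0, -160, 147) -> [ 0.03 -2.8   0.03]
```

View pics/m1.png

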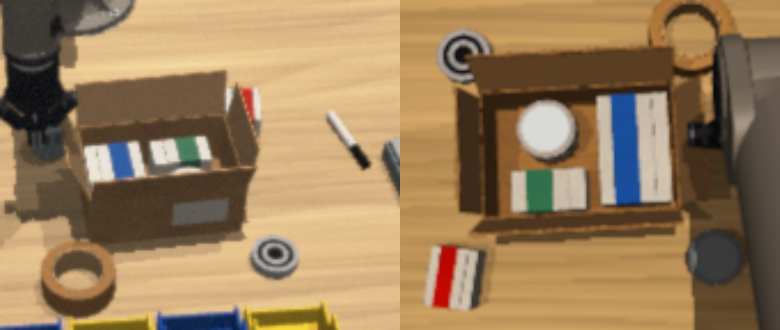

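Emit:
{"op": "servo_tool", "data": {
  "targets": [
    [[0, 0, 0, 0, -0.8, -0.1, 0], [0, 0, 0, 0, -1.6, -0.2, 0], [0, 0, 0, 0, -2.4, -0.3, 0], [0, 0, 0, 0, -3.2, -0.5, 0], [0, 0, 0, 0, -3.9, -0.7, 0], [0, 0, 0, 0, -4.6, -0.9, 0], [0, 0, 0, 0, -5.2, -1.0, 0], [0, 0, 0, 0, -6.0, -1.0, 0], [0, 0, 0, 0, -6.7, -0.9, 0], [0, 0, 0, 0, -7.3, -0.75, 0]]
  ]
}}

```text
time: 3.3
tool_pos: [0.5365, -0.0134, 0.1538]
eef_rot: [-0.0, 1.0, 0.027, 0.0]
contact_force: [-0.3, -0.2, 0.3]
grip_width: -0.0
```

```bash
cat > look.py <<'E'
import sys
from h import *
k=sys.argv[1]
a=get_image('scene')[110:255,215:390]; b=get_image('top')[110:275,125:300]
cv2.imwrite('pics/m%s.png'%k,np.hstack([cv2.resize(a,(400,330),interpolation=2),cv2.resize(b,(350,330),interpolation=2)]))
E
python3 -c "
from h import *
to((0,-100,147),(0,-87,135.5),(0,-79,121),(0,-75,104))"; python3 look.py 2
```

```text
t 3.30 local [  -0.8 -114.   153.8] turn [-0. -0.  0.] F [-0.32 -0.16  0.28] w -0.0000
(0, -100, 147) -> [ 0.08 -1.4   0.68]
(0, -87, 135.5) -> [ 0.08 -2.7   1.83]
(0, -79, 121) -> [ 0.07 -3.5   3.28]
(0, -75, 104) -> [ 0.07 -3.9   4.98]
```

View pics/m2.png

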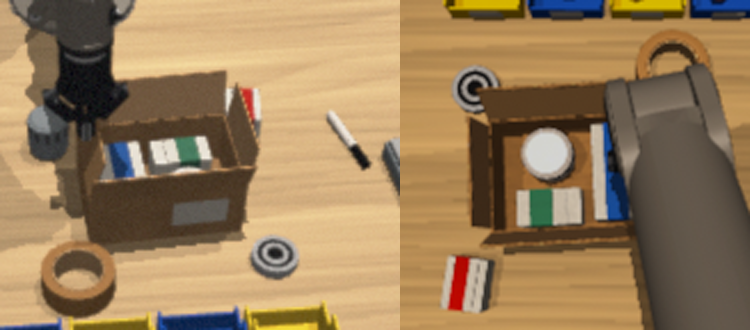

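Emit:
{"op": "servo_tool", "data": {
  "targets": [
    [[0, 0, 0, 0, -0.7, 0.3, 0], [0, 0, 0, 0, -1.4, 0.7, 0], [0, 0, 0, 0, -2.1, 1.2, 0], [0, 0, 0, 0, -2.7, 1.8, 0], [0, 0, 0, 0, -3.1, 2.5, 0], [0, 0, 0, 0, -3.5, 3.2, 0], [0, 0, 0, 0, -3.7, 3.9, 0], [0, 0, 0, 0, -3.85, 4.5, 0], [0, 0, 0, 0, -3.9, 4.95, 0], [0, 0, 0, 0, -3.9, 4.95, 0]]
  ]
}}

```text
time: 4.4
tool_pos: [0.5337, 0.0246, 0.1035]
eef_rot: [0.0, 1.0, 0.027, -0.001]
contact_force: [0.3, 0.5, 1.0]
grip_width: -0.0003
```

```bash
python3 -c "
from h import *
to((0,-75,200),(0,175,200))"; python3 look.py 3
```

```text
t 4.40 local [ -1.4 -75.9 103.5] turn [ 0.     0.002 -0.   ] F [0.31 0.51 1.03] w -0.0003
(0, -75, 200) -> [ 0.13 -0.09 -9.65]
(0, 175, 200) -> [  0.12 -25.09  -9.66]
```

View pics/m3.png

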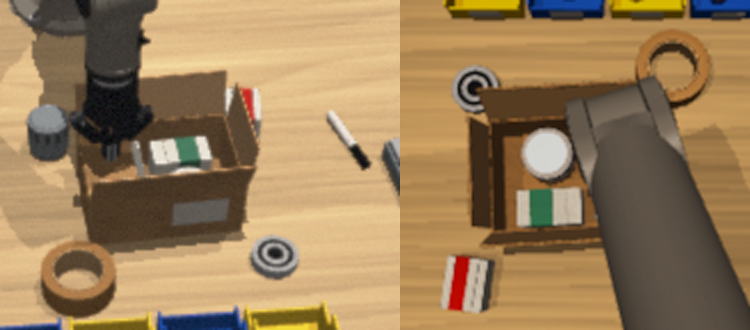

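Emit:
{"op": "servo_tool", "data": {
  "targets": [
    [[0, 0, 0, 0, 0, -2.5, 0], [0, 0, 0, 0, 0, -6, 0], [0, 0, 0, 0.1, -1, -9.5, 0], [0, 0, 0, 0.1, -4, -11.5, 0], [0, 0, 0, 0.1, -8, -11.5, 0], [0, 0, 0, 0.1, -12, -11.5, 0], [0, 0, 0, 0.1, -16, -11.5, 0], [0, 0, 0, 0.1, -20, -11.5, 0], [0, 0, 0, 0.1, -23, -11.5, 0], [0, 0, 0, 0.1, -25.5, -11.5, 0], [0, 0, 0, 0.1, -26.5, -10.5, 0], [0, 0, 0, 0.1, -26.5, -10, 0]]
  ]
}}

```text
time: 5.7
tool_pos: [0.5201, 0.2902, 0.2032]
eef_rot: [0.0, 1.0, 0.028, -0.0]
contact_force: [0.2, 0.6, 0.0]
grip_width: 0.0
```

```bash
python3 -c "
from h import *
to((0,186,148),(0,136,157),(0,115,154.6))"; python3 look.py 4
```

```text
t 5.70 local [ -0.5 190.  203.2] turn [0.    0.001 0.002] F [0.25 0.58 0.04] w 0.0000
(0, 186, 148) -> [0.05 0.4  5.52]
(0, 136, 157) -> [0.04 5.4  4.62]
(0, 115, 154.6) -> [0.04 7.5  4.86]
```

View pics/m4.png

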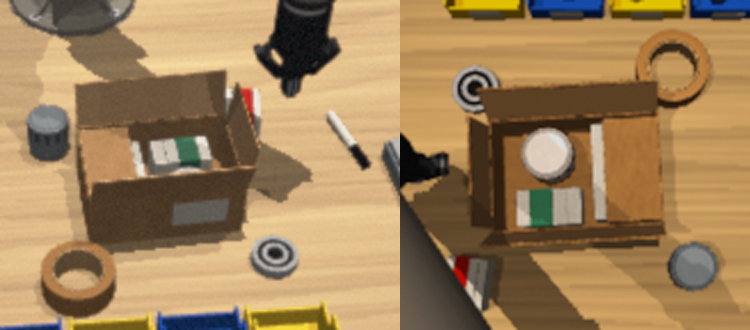

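Emit:
{"op": "servo_tool", "data": {
  "targets": [
    [[0, 0, 0, 0, 0.2, 2.5, 0], [0, 0, 0, 0, 0.4, 5, 0], [0, 0, 0, 0, 1.0, 5.5, 0], [0, 0, 0, 0, 1.8, 5.4, 0], [0, 0, 0, 0, 2.6, 5.3, 0], [0, 0, 0, 0, 3.4, 5.1, 0], [0, 0, 0, 0, 4.1, 4.9, 0], [0, 0, 0, 0, 4.8, 4.7, 0], [0, 0, 0, 0, 5.4, 4.6, 0], [0, 0, 0, 0, 6.1, 4.6, 0], [0, 0, 0, 0, 6.8, 4.7, 0], [0, 0, 0, 0, 7.5, 4.9, 0]]
  ]
}}

```text
time: 7.0
tool_pos: [0.525, 0.2142, 0.1553]
eef_rot: [-0.0, 1.0, 0.027, 0.0]
contact_force: [-0.4, 0.4, -0.2]
grip_width: -0.0001
```

```bash
python3 -c "
from h import *
to((0,100,147),(0,87,135.5),(0,79,121),(0,75,104))"; python3 look.py 5
```

```text
t 7.00 local [  0.3 113.8 155.3] turn [-0. -0. -0.] F [-0.42  0.46 -0.23] w -0.0001
(0, 100, 147) -> [-0.03  1.38  0.83]
(0, 87, 135.5) -> [-0.03  2.68  1.98]
(0, 79, 121) -> [-0.03  3.48  3.43]
(0, 75, 104) -> [-0.03  3.88  5.13]
```

View pics/m5.png

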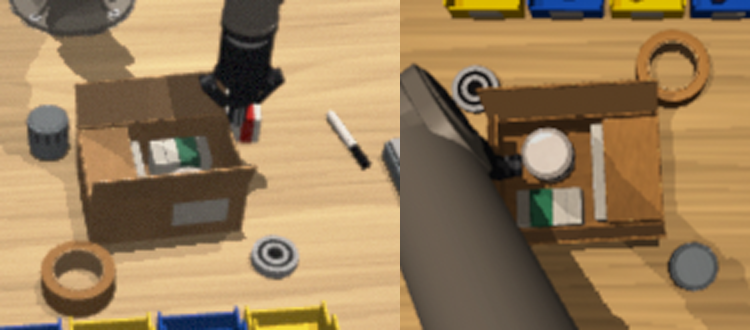

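Emit:
{"op": "servo_tool", "data": {
  "targets": [
    [[0, 0, 0, 0, 0.7, 0.4, 0], [0, 0, 0, 0, 1.4, 0.8, 0], [0, 0, 0, 0, 2.1, 1.3, 0], [0, 0, 0, 0, 2.7, 2.0, 0], [0, 0, 0, 0, 3.1, 2.7, 0], [0, 0, 0, 0, 3.5, 3.4, 0], [0, 0, 0, 0, 3.7, 4.0, 0], [0, 0, 0, 0, 3.85, 4.6, 0], [0, 0, 0, 0, 3.9, 5.1, 0], [0, 0, 0, 0, 3.9, 5.1, 0]]
  ]
}}

```text
time: 8.1
tool_pos: [0.5265, 0.1756, 0.1034]
eef_rot: [0.0, 1.0, 0.027, -0.001]
contact_force: [-0.8, -0.1, -0.8]
grip_width: 0.0
```

```bash
python3 -c "
from h import *
to((0,75,220),(-150,100,220))"; python3 look.py 6
```

```text
t 8.10 local [ -0.4  75.2 103.4] turn [ 0.     0.001 -0.   ] F [-0.79 -0.02 -0.82] w 0.0000
(0, 75, 220) -> [  0.02   0.03 -11.66]
(-150, 100, 220) -> [-14.98  -2.47 -11.64]
```

View pics/m6.png

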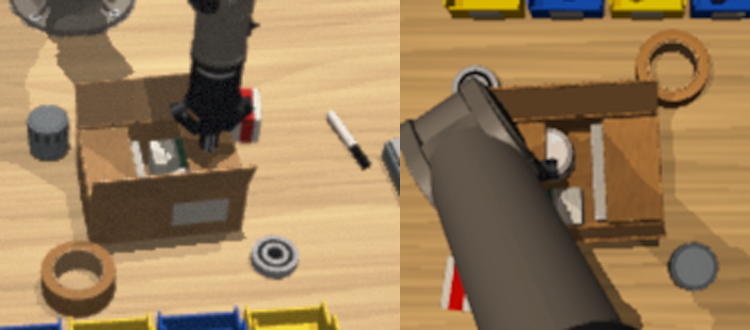

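Emit:
{"op": "servo_tool", "data": {
  "targets": [
    [[0, 0, 0, 0, 0, -2.5, 0], [0, 0, 0, 0, 0.5, -6.5, 0], [0, 0, 0, 0.5, 2, -10, 0], [0, 0, 0, 3, 4, -12, 0], [0, 0, 0, 6.5, 5.5, -12, 0], [0, 0, 0, 10, 6.5, -12, 0], [0, 0, 0, 13, 7.5, -12, 0], [0, 0, 0, 15, 7.5, -12, 0], [0, 0, 0, 15.5, 7.5, -11, 0], [0, 0, 0, 15.5, 7.5, -9.5, 0], [0, 0, 0, 15.5, 7.5, -9.5, 0]]
  ]
}}

```text
time: 9.3
tool_pos: [0.683, 0.1094, 0.1958]
eef_rot: [0.0, 1.0, 0.028, -0.003]
contact_force: [-0.0, 0.2, -0.5]
grip_width: 0.0001
```

```bash
python3 -c "
from h import *
to((145,0,152),(93,0,161),(72,0,158.6),(57,0,151),(44,0,139.5),(36,0,125),(32,0,108))"; python3 look.py 7
```

```text
t 9.30 local [152.3   0.5 195.8] turn [0.001 0.006 0.001] F [-0.03  0.19 -0.52] w 0.0001
(145, 0, 152) -> [-0.7   0.05  4.39]
(93, 0, 161) -> [-5.91  0.05  3.52]
(72, 0, 158.6) -> [-8.    0.04  3.77]
(57, 0, 151) -> [-9.5   0.04  4.54]
(44, 0, 139.5) -> [-10.79   0.04   5.7 ]
(36, 0, 125) -> [-11.58   0.04   7.15]
(32, 0, 108) -> [-11.97   0.03   8.85]
```

View pics/m7.png

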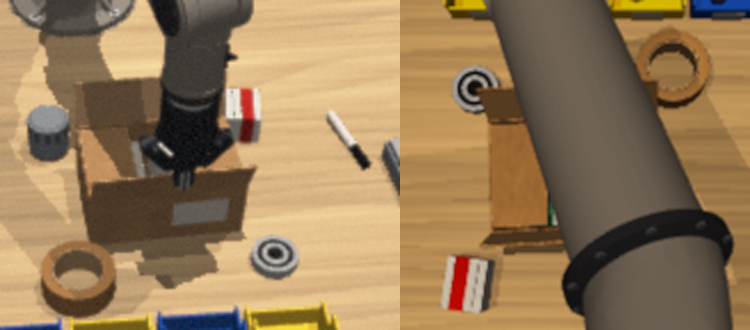

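Emit:
{"op": "servo_tool", "data": {
  "targets": [
    [[0, 0, 0, -0.2, 0, 2, 0], [0, 0, 0, -0.4, 0, 3.6, 0], [0, 0, 0, -0.6, 0, 4.3, 0], [0, 0, 0, -0.7, 0, 4.3, 0], [0, 0, 0, -0.7, 0, 4.3, 0]]
  ]
}}

```text
time: 9.9
tool_pos: [0.6791, 0.1091, 0.1573]
eef_rot: [-0.0, 1.0, 0.027, 0.001]
contact_force: [0.6, -0.0, -0.1]
grip_width: -0.0003
```

```bash
python3 -c "
from h import *
to((93,0,161),(72,0,158.6),(57,0,151),(44,0,139.5),(36,0,125),(32,0,108))"
```

```text
t 9.90 local [148.4   0.4 157.3] turn [-0.    -0.001 -0.   ] F [ 0.62 -0.07 -0.07] w -0.0003
(93, 0, 161) -> [-5.54  0.04 -0.37]
(72, 0, 158.6) -> [-7.64  0.04 -0.14]
(57, 0, 151) -> [-9.14  0.04  0.62]
(44, 0, 139.5) -> [-10.44   0.04   1.77]
(36, 0, 125) -> [-11.24   0.04   3.22]
(32, 0, 108) -> [-11.64   0.04   4.92]
```

Emit:
{"op": "servo_tool", "data": {
  "targets": [
    [[0, 0, 0, -0.8, 0, 0.2, 0], [0, 0, 0, -1.6, 0, 0.4, 0], [0, 0, 0, -2.4, 0, 0.3, 0], [0, 0, 0, -3.2, 0, 0.1, 0], [0, 0, 0, -4.0, 0, -0.1, 0], [0, 0, 0, -4.8, 0, -0.3, 0], [0, 0, 0, -5.5, 0, -0.4, 0], [0, 0, 0, -6.2, 0, -0.4, 0], [0, 0, 0, -6.9, 0, -0.3, 0], [0, 0, 0, -7.6, 0, -0.1, 0], [0, 0, 0, -7.6, 0, -0.1, 0]]
  ]
}}

```text
time: 11.0
tool_pos: [0.6017, 0.1046, 0.1569]
eef_rot: [0.0, 1.0, 0.028, -0.001]
contact_force: [-0.5, 0.3, -0.9]
grip_width: -0.0001
```

```bash
python3 -c "
from h import *
to((57,0,151),(44,0,139.5),(36,0,125),(32,0,108))"; python3 look.py 8
```

```text
t 11.00 local [ 70.8   0.2 156.9] turn [0.    0.002 0.   ] F [-0.5   0.34 -0.88] w -0.0001
(57, 0, 151) -> [-1.38  0.02  0.59]
(44, 0, 139.5) -> [-2.68  0.02  1.74]
(36, 0, 125) -> [-3.48  0.02  3.19]
(32, 0, 108) -> [-3.87  0.02  4.89]
```

View pics/m8.png

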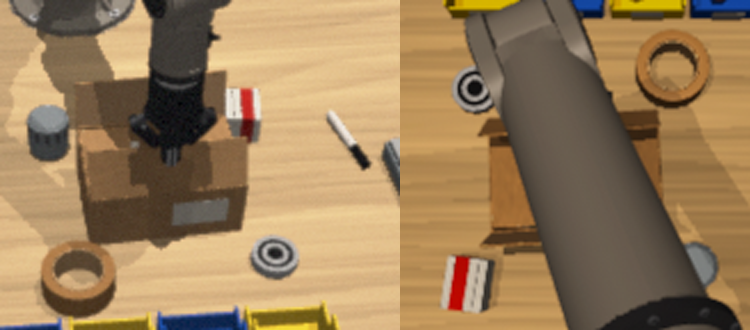

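Emit:
{"op": "servo_tool", "data": {
  "targets": [
    [[0, 0, 0, -0.7, 0, 0.25, 0], [0, 0, 0, -1.4, 0, 0.6, 0], [0, 0, 0, -2.1, 0, 1.1, 0], [0, 0, 0, -2.7, 0, 1.75, 0], [0, 0, 0, -3.1, 0, 2.5, 0], [0, 0, 0, -3.5, 0, 3.2, 0], [0, 0, 0, -3.7, 0, 3.8, 0], [0, 0, 0, -3.85, 0, 4.4, 0], [0, 0, 0, -3.85, 0, 4.8, 0], [0, 0, 0, -3.85, 0, 4.85, 0], [0, 0, 0, -3.85, 0, 4.85, 0]]
  ]
}}

```text
time: 12.2
tool_pos: [0.5647, 0.1026, 0.1087]
eef_rot: [-0.0, 1.0, 0.027, -0.0]
contact_force: [-0.4, 0.4, 0.2]
grip_width: 0.0
```

```bash
python3 -c "
from h import *
to((32,0,220),(-130,80,220))"; python3 look.py 9
```

```text
t 12.20 local [ 33.8   0.3 108.7] turn [-0.  0. -0.] F [-0.41  0.46  0.16] w 0.0000
(32, 0, 220) -> [ -0.18   0.03 -11.13]
(-130, 80, 220) -> [-16.38  -7.97 -11.13]
```

View pics/m9.png

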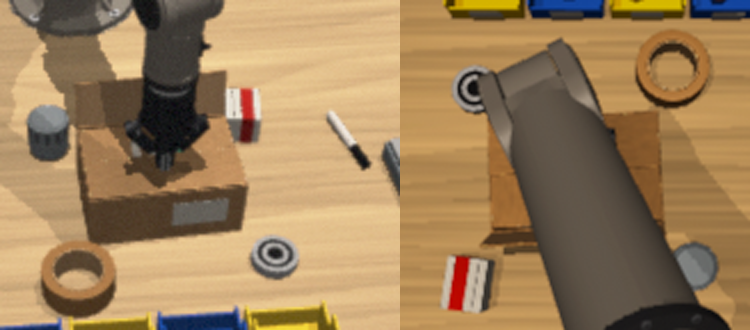

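Emit:
{"op": "servo_tool", "data": {
  "targets": [
    [[0, 0, 0, 0, 0, -2.5, 0], [0, 0, 0, 0, -0.5, -6.5, 0], [0, 0, 0, -0.5, -2, -10, 0], [0, 0, 0, -3, -4, -11.5, 0], [0, 0, 0, -6.5, -6, -11.5, 0], [0, 0, 0, -10, -8, -11.5, 0], [0, 0, 0, -13, -8.5, -11.5, 0], [0, 0, 0, -15, -8.5, -11.5, 0], [0, 0, 0, -16, -8.5, -11.5, 0], [0, 0, 0, -16, -8.5, -11.5, 0]]
  ]
}}

```text
time: 13.3
tool_pos: [0.3997, 0.1786, 0.2242]
eef_rot: [0.0, 1.0, 0.028, 0.0]
contact_force: [0.4, 0.2, 0.2]
grip_width: -0.0002
```

```bash
python3 -c "
from h import *
print(sense()['qpos'])
to((-125,85,155),(-93,85,161),(-72,85,158.6),(-57,85,151),(-44,85,139.5),(-36,85,125),(-32,85,108))"; python3 look.py 10
```

```text
[-0.1676  0.1176 -0.4217  2.0787  0.0597  0.9557 -2.1366]
t 13.30 local [-126.8   85.2  224.2] turn [ 0.    -0.001  0.   ] F [0.41 0.21 0.19] w -0.0002
(-125, 85, 155) -> [0.17 0.02 6.92]
(-93, 85, 161) -> [3.37 0.02 6.32]
(-72, 85, 158.6) -> [5.47 0.02 6.56]
(-57, 85, 151) -> [6.97 0.02 7.32]
(-44, 85, 139.5) -> [8.27 0.02 8.48]
(-36, 85, 125) -> [9.07 0.02 9.93]
(-32, 85, 108) -> [ 9.47  0.02 11.63]
```

View pics/m10.png

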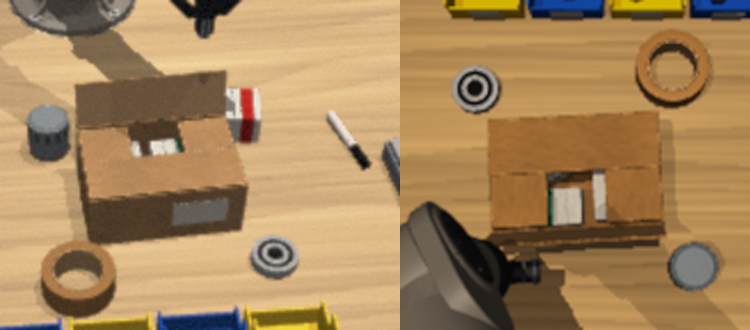

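Emit:
{"op": "servo_tool", "data": {
  "targets": [
    [[0, 0, 0, 0, 0, 2.5, 0], [0, 0, 0, 0, 0, 5, 0], [0, 0, 0, 0, 0, 6.6, 0], [0, 0, 0, 0.6, 0, 6.6, 0], [0, 0, 0, 1.3, 0, 6.5, 0], [0, 0, 0, 2.0, 0, 6.4, 0], [0, 0, 0, 2.7, 0, 6.3, 0], [0, 0, 0, 3.4, 0, 6.3, 0], [0, 0, 0, 4.1, 0, 6.3, 0], [0, 0, 0, 4.8, 0, 6.4, 0], [0, 0, 0, 5.5, 0, 6.6, 0], [0, 0, 0, 5.5, 0, 6.6, 0]]
  ]
}}

```text
time: 14.6
tool_pos: [0.456, 0.1817, 0.1575]
eef_rot: [-0.0, 1.0, 0.027, 0.0]
contact_force: [-0.2, -0.4, -1.0]
grip_width: -0.0002
```

```bash
python3 -c "
from h import *
to((-57,85,151),(-44,85,139.5),(-36,85,125),(-32,85,108))"; python3 look.py 11
```

```text
t 14.60 local [-70.4  85.2 157.5] turn [-0.    -0.    -0.001] F [-0.25 -0.37 -1.  ] w -0.0002
(-57, 85, 151) -> [1.34 0.02 0.65]
(-44, 85, 139.5) -> [2.64 0.02 1.8 ]
(-36, 85, 125) -> [3.44 0.01 3.25]
(-32, 85, 108) -> [3.84 0.01 4.95]
```

View pics/m11.png

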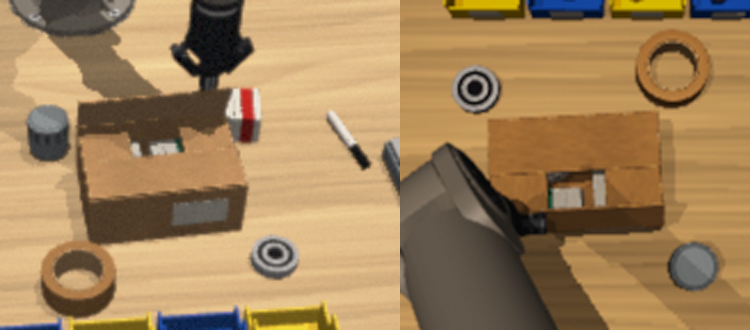

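Emit:
{"op": "servo_tool", "data": {
  "targets": [
    [[0, 0, 0, 0.7, 0, 0.3, 0], [0, 0, 0, 1.4, 0, 0.7, 0], [0, 0, 0, 2.1, 0, 1.2, 0], [0, 0, 0, 2.65, 0, 1.8, 0], [0, 0, 0, 3.1, 0, 2.5, 0], [0, 0, 0, 3.45, 0, 3.2, 0], [0, 0, 0, 3.65, 0, 3.9, 0], [0, 0, 0, 3.8, 0, 4.5, 0], [0, 0, 0, 3.8, 0, 4.9, 0], [0, 0, 0, 3.8, 0, 4.95, 0], [0, 0, 0, 3.8, 0, 4.95, 0]]
  ]
}}

```text
time: 15.8
tool_pos: [0.4927, 0.1838, 0.1081]
eef_rot: [0.0, 1.0, 0.027, -0.0]
contact_force: [-0.5, -1.0, 0.4]
grip_width: -0.0003
```

```bash
python3 -c "
from h import *
to((-32,85,220))"; python3 look.py 12
```

```text
t 15.80 local [-33.7  85.2 108.1] turn [ 0.     0.001 -0.   ] F [-0.55 -0.94  0.35] w -0.0003
(-32, 85, 220) -> [  0.16   0.03 -11.19]
```

View pics/m12.png

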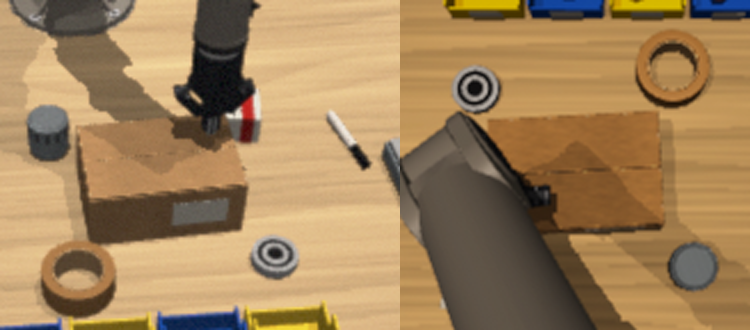

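Emit:
{"op": "servo_tool", "data": {
  "targets": [
    [[0, 0, 0, 0, 0, -1.5, 0], [0, 0, 0, 0, 0, -4, 0], [0, 0, 0, 0, 0, -7.5, 0], [0, 0, 0, 0, 0, -11, 0], [0, 0, 0, 0, -3, -13, 0], [0, 0, 0, 0, -7, -14, 0], [0, 0, 0, 0, -11, -14, 0], [0, 0, 0, 0, -15, -14, 0], [0, 0, 0, 0, -19, -14, 0], [0, 0, 0, 0, -21, -14, 0], [0, 0, 0, 0, -21, -14, 0]]
  ]
}}

```text
time: 17.0
tool_pos: [0.4799, 0.3968, 0.2483]
eef_rot: [-0.001, 1.0, 0.03, -0.0]
contact_force: [-0.6, -0.9, 0.2]
grip_width: 0.0005
```

```bash
python3 -c "
from h import *
where()
a=get_image('top'); b=get_image('scene'); cv2.imwrite('pics/topF.png',a); cv2.imwrite('pics/sceneF.png',b); cv2.imwrite('pics/wristF.png',get_image('wrist'))
cv2.imwrite('pics/F1.png',cv2.resize(a[145:245,140:290],None,fx=5,fy=5,interpolation=2))
cv2.imwrite('pics/F2.png',cv2.resize(b[150:225,235:335],None,fx=7,fy=7,interpolation=2))"
```

```text
t 17.00 local [-34.7 298.7 248.3] turn [-0.002  0.001  0.005] F [-0.64 -0.9   0.16] w 0.0005
```

View pics/F1.png

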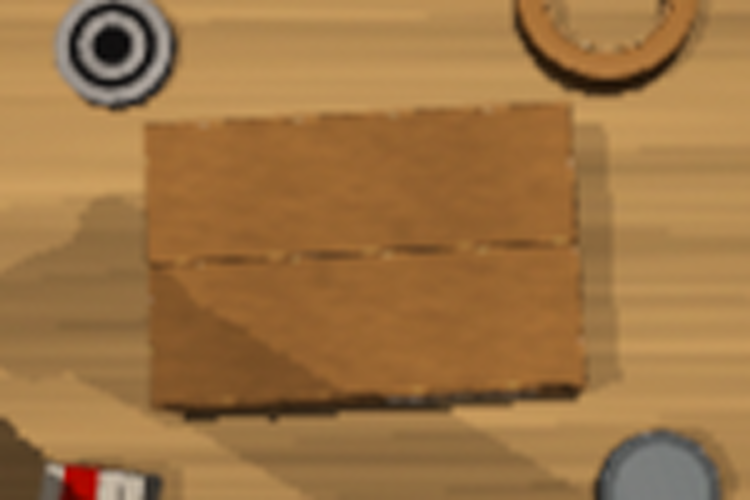

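View pics/F2.png

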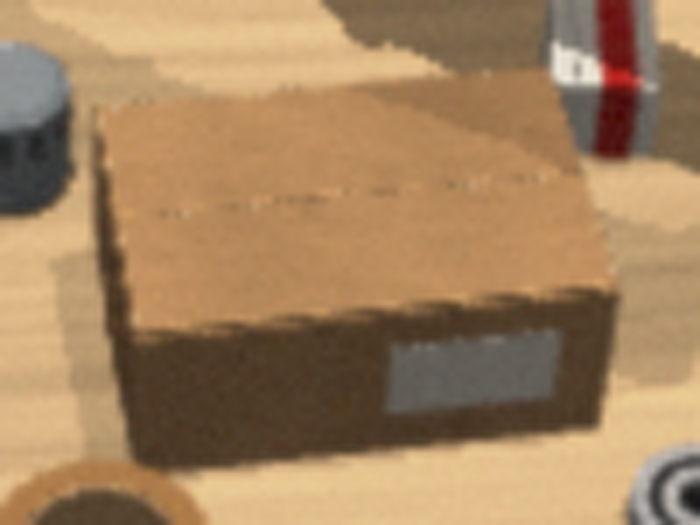

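View pics/wristF.png

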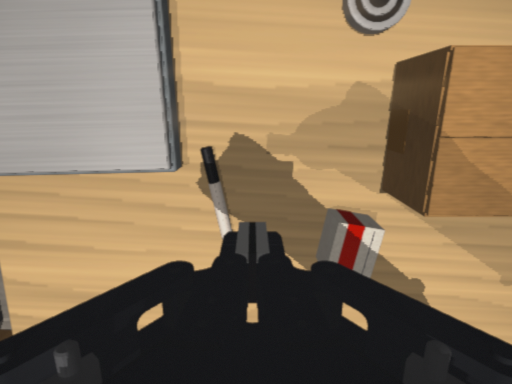

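```bash
python3 -c "
from h import *
t=np.array([[150,265],[578,242],[145,124],[572,105],[151,408],[583,390]])/5+[140,145]
s=np.array([[582,177],[122,213],[614,290],[138,333],[550,70],[98,105]])/7+[235,150]
T=tri(t,s);print(T); print(RC.inv().apply(T[:,:3]-C)*1000)
# bystander change top
a=cv2.imread('pics/top0.png');
"
```

```text
[[ 0.5276  0.2205  0.0982  0.0019]
 [ 0.5405 -0.016   0.1051  0.0061]
 [ 0.6069  0.224   0.1002  0.0007]
 [ 0.6183 -0.0134  0.1022  0.0046]
 [ 0.4482  0.2175  0.0972  0.0014]
 [ 0.4588 -0.0205  0.1005  0.0027]]
[[   3.1595  120.0563   98.1546]
 [   3.1225 -116.8027  105.0851]
 [  82.6066  119.1335  100.2216]
 [  80.9043 -118.5518  102.2379]
 [ -76.2384  121.3998   97.2154]
 [ -78.7506 -116.7981  100.4856]]
```

```bash
python3 -c "
import cv2
a=cv2.imread('pics/wristF.png'); cv2.imwrite('pics/wz.png',cv2.resize(a[35:225,372:512],None,fx=4,fy=3.1,interpolation=2))
import numpy as np
A=cv2.imread('pics/scene0.png').astype(int);B=cv2.imread('pics/sceneF.png').astype(int)
d=(abs(A-B).max(2)>40).astype('uint8')*255; cv2.imwrite('pics/diff.png',d)"
```

```text
(no output)
```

View pics/wz.png

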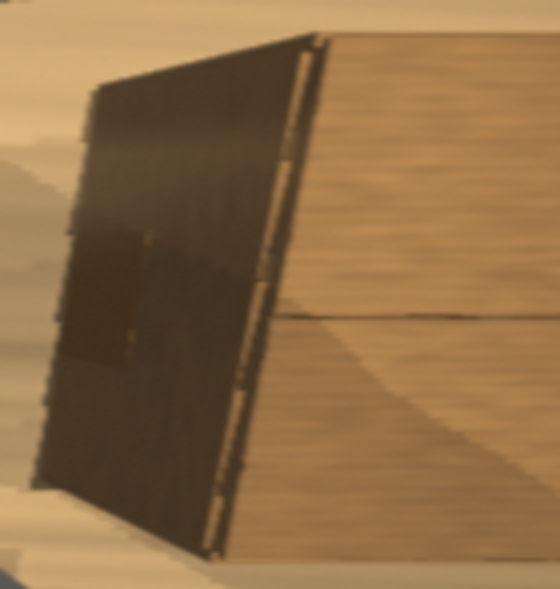

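View pics/diff.png

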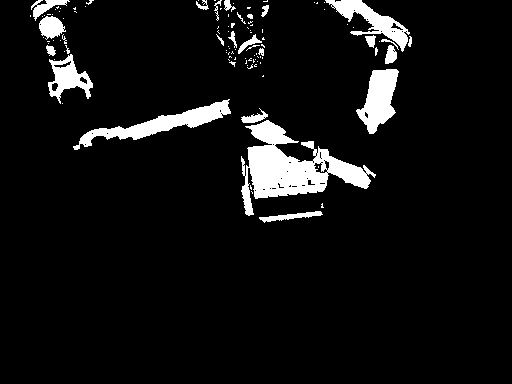

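```bash
python3 -c "
from station import *
print(sense()['joint_velocities'].round(3)); print(hand_in())"
```

```text
[ 0.014 -0.007  0.008  0.005 -0.001 -0.002 -0.003]
the job is handed in; nothing more can be done
None
```

The carton is closed and the job is handed in at about 17 s of the 61 s allowed. I folded the flaps with closed fingertips in this order: right end, left end, far side, near side. Each push took the flap around its crease and stopped at flat height: fingertips at 103.5 mm on the end flaps and 108 to 109 mm on the side flaps. The arm then moved well clear to the left.

- **Flaps:** The final top, scene and wrist views show both side flaps lying flat and meeting at the centre seam, over the end flaps. I saw the right end flap lying flat before it was covered. The left looked flat too, though the arm partly hid it.
- **Carton and goods:** The carton's label and bottom corner are at the same pixels as at the start. The contact-force readings at the end of each move stayed around 1 N. The goods were in place when last visible before the final flap went down.
- **Bystanders:** A before-and-after comparison of the scene view shows changes only at the arm, the shadows and the carton, so nothing else on the bench moved.
- **One check disagreed:** Two-view heights of the closed lid came out at 97 to 105 mm instead of about 108 mm, mostly a steady offset. The right end of the seam read about 4 mm above the neighbouring corners, at a point where the two views missed each other by 6 mm. I took that as pixel-picking error, because the fingertip heights and the wrist view at the left end show a flat lid, but I did not measure that end separately.

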